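Set a clicking needle valve and open the air

ROBOT

A 6-joint arm with a two-finger parallel gripper is mounted at the origin on the work surface. World frame = base frame: x ahead of the robot, y to its left, z up, the work surface at z = 0. Lengths are in m, angles in rad, forces in N, time in s.
With the tool pointing down it reaches from about 0.35 to 0.775 m from the base axis. Payload 5.5 kg.
Tool frame: the origin (TCP) lies midway between the tips of the shut fingers; the grasp point (between the pads) lies 19 mm behind it; z points along the fingers, y is the line along which they close (so a half turn about z gives the same grasp; the last joint's range is limited). The gripper opens to 85 mm and grips with 20 to 120 N. Pads are 22 mm wide; open, the fingers measure 114 mm over their backs; the gripper's body (76 mm by 85 mm) begins 54 mm behind the grasp point. The pads swing forward as they close: fully open they stand 13 mm farther back than shut.
Start: joints at [-1.333, 0.313, 0.046, 1.304, 0, 1.431], TCP at [0.212, -0.534, 0.231] pointing down, gripper open.
Joint ranges: [-2.76, 2.76], [-0.86, 1.69], [-1.03, 1.26], [-2.2, 2.34], [-1.47, 1.5], [-3.14, 3.14]. Speed limits (rad/s): [2.57, 2.57, 3.14, 3.14, 3.14, 3.14].

INTERFACE

Orientations are given as a unit quaternion [w, x, y, z].
In Python, from workcell import telemetry, imaging, env gives the robot as it stands. The module is installed in compiled form; this text tells all that it offers.
- The arm moves only by the tool step_arm, never from a script. Its argument "moves" is a list of rows, each a list of 3 entries, a list of its own where there are three numbers: the shift along the tool's x, y, z in mm, then the turn, a rotation vector about the tool's x, y, z in rad, then the finger opening in mm, from 0 to 85.4. A call has 1 to 8 rows; each row is the pose to reach, as a shift and turn from the pose commanded when the call began, along the tool's axes at that moment; what a row does not reach only later rows make up. A row lasts 1/12 s, in which the tool goes at most 41.7 mm and 7.16 degrees, less where a joint would pass 70% of its speed; a pose out of reach is approached as far as the arm can. A call with a gripper value outside its range is refused whole. The fingers move at their own pace and stop on an object; "grip_force" is the grip in N (left out, the last holds). Time passes only in rows, so rows that repeat a pose let the fingers close. It gives the time, the measured TCP pose, the force, the opening and the grip force at its end, in the units of the state.
- telemetry.get_state(): the state, without advancing time (a new reading comes with each control period).
- imaging.read_camera(name): name is "scene" or "side" or "wrist"; returns the picture (420x560x3 uint8, red, green, blue); there is no depth.
- imaging.camera_params(name): a dict with "camera_matrix" (3x3 intrinsics, pixels), "D" ([k1, k2, p1, p2, k3] as OpenCV has them; the pictures are not rectified), "pose" (4x4, takes a point from camera to world coordinates). Camera axes: x right, y up, looking along -z (the intrinsics and any distortion apply to the point x, -y, -z); pixel columns grow to the right and rows downward; lengths in m; the calibration is good to about 2 mm. A picture is of the moment at which its call begins: read the wrist's pose just before it. camera_params takes no time and is no camera call; for the wrist camera it gives the pose at the moment of the call.
- env.hand_in(): hands the job in; it is judged then, once.
The state is a dict: "clock": time; "joint_pos": joint angles; "qvel": joint speeds; "tau": joint torques, N m; "tcp_pos": TCP position; "orientation": TCP orientation; "wrist_force": force on the tool from outside, world axes, zero at the start; "ft_torque": the same for the moment, N m; "finger_gap": finger opening in m; "grip_force": force on a finger pad.
Only numpy, scipy, OpenCV 4.12 (cv2) and the standard library are available. Lean on these libraries where they do the work, as an engineer would, in place of code of your own. Each camera call takes 0.05 s, during which the arm holds its last target. There are 200 camera calls.

TASK

Set the sweep air for the digester: turn the black valve knob clockwise until it is fully closed against its soft stop, pressing only lightly there, then open it anticlockwise by exactly five clicks, counted by feel from the stop. Then swing the red lever fully over, away from the robot's side, to open the shut-off. Leave the jar, beaker and crucible standing where they are.

Things in the scene. Friction and masses are not known exactly. Their poses are not given: they have to be found in the camera images.
- knob_grip (a point): Grip point of the black valve knob, on its vertical turning axis, 85 mm above the bench. The bar grip, 46 mm long, 14 mm wide, runs along this point's x axis, from 25 mm below to 9 mm above this point; below it a round skirt 48 mm across, top 24 mm below this point. White mark on top at the -x end; z is up. Clockwise from above closes. A pinch of 45 N holds it.
- valve: The same knob; origin 51 mm above the bench. It has 8 notches, 0 (closed) to 7, unevenly spaced, 23 to 33 degrees; starts in 1 to 3. Each click resists by 0.2 to 0.3 N m (readings are noisy), then snaps on, torque reversing; in a notch it has 3 to 14 degrees of play. 3 degrees past notch 0 a soft stop begins, about 1.8 N m per rad: 0.35 N m is enough, 0.5 N m is too much. Past 7 it is blocked.
- needle (a joint): Lift of the valve needle, a red pin 5 mm across in the top of the knob, in m: 0 when closed, growing as the knob is opened, 0.1 mm per radian of the knob, so about 0.04 mm per click: far below the noise of a reading. It goes below 0 when pressed into the soft stop.
- block: The fixed white control block with orange sides, 160 mm (x) by 310 mm (y) by 50 mm high. Origin: centre of its underside. The knob's axis is at y = -80 mm, the lever's base at y = +80 mm in its frame; its -x side faces the robot, turned up to 20 degrees.
- shutoff_tip (a point): Centre of the red ball, 26 mm across, at the tip of the shut-off lever: a steel rod 10 mm thick, 60 mm long from a pivot on the block (72 mm above the bench, along the block's y axis). At the start the ball leans 29 mm to the block's -x side, 125 mm above the bench; fully over, 29 mm to the +x side. Under it is a base 25 mm high, 70 mm (x) by 50 mm (y).
- shutoff (a joint): Angle of the shut-off lever in rad: 0 closed, leaning to the block's -x side; 1.0 fully over to the +x side. Light friction (about 1 N at the ball); stays where it is left.
- reagent: Bystander: loose amber jar with black cap, 64 mm across, 130 mm high. Origin: centre of its underside.
- beaker: Bystander: loose glass beaker, 70 mm across, 85 mm high. Origin: centre of its underside.
- crucible: Bystander: loose white porcelain bowl, 60 mm across, 40 mm high. Origin: centre of its underside.

How it is judged:
On the way, in this order (a step that is already met when the one before it is completed fails the run):
1. the knob is turned clockwise into its soft stop (valve closed) (value of joint needle below -1.2e-05 m), for 0.05 s.
2. the knob rests in the fifth click from the stop, shut-off still closed (value of joint needle between 0.00019 and 0.000224 m and value of joint shutoff below 0.2 rad and contact force between the fingers and valve below 0.1 N), for 0.2 s.
3. the red lever is swung fully over (value of joint shutoff above 0.9 rad), for 0.1 s.
At the end, for the whole second after the job is handed in: Needle lift 0.190 to 0.224 mm (knob in the fifth notch from the stop, where it stays of itself, at 0.207 mm) and lever joint above 0.9 of its 1.0 rad (value of joint needle between 0.00019 and 0.000224 m and value of joint shutoff above 0.9 rad); the robot touches nothing.
It fails at once if the needle is driven hard into its seat (knob more than 0.39 rad past closed, about 0.55 N m) (value of joint needle below -3.9e-05 m).
It fails at once if a bystander is moved more than 20 mm (distance of any of reagent, beaker, crucible from where it was at the start of the episode above 0.02 m).
It also fails if it takes over 72 s, if anything falls off the work surface, if the arm or the gripper's body presses on something with over 40 N, if the wrist force passes 120 N, or if a joint passes its speed limit or range.

## Working session

There is one attempt and no reset: what is moved stays moved. The work goes in short steps, Python scripts to look and compute and a tool call to move; the robot and the scene stay as the last step left them, time stands still between calls to the robot, and variables do not carry over. Pictures are saved under pics/ and viewed, at most 10 in all, crops included, and the job is handed in when it is done.

Besides the shell and the picture viewer there is one more tool, called after "Request:" as name(argument=value, ...), one argument or row to a line, values as JSON. step_arm: Moves the arm, as the interface text tells. Its arguments: {"type":"object","properties":{"moves":{"type":"array"},"grip_force":{"type":"number"}},"required":["moves"]}

```bash
mkdir -p pics
cat > h.py <<'E'
import numpy as np, cv2
from workcell import telemetry, imaging, env
def grab(n):
    p=imaging.camera_params(n); im=np.array(imaging.read_camera(n)); return im,p
def ray(p,uv):
    K=np.array(p["camera_matrix"],float);D=np.array(p["D"],float);T=np.array(p["pose"])
    q=cv2.undistortPoints(np.array(uv,float).reshape(-1,1,2),K,D).reshape(-1,2)
    d=np.c_[q[:,0],-q[:,1],-np.ones(len(q))]@T[:3,:3].T
    return T[:3,3],d
def plane(p,uv,z):
    o,d=ray(p,uv); return o+d*((z-o[2])/d[:,2])[:,None]
def proj(p,X):
    K=np.array(p["camera_matrix"],float);D=np.array(p["D"],float);T=np.array(p["pose"])
    c=(np.atleast_2d(X)-T[:3,3])@T[:3,:3]; c=c*[1,-1,-1]
    return cv2.projectPoints(c,np.zeros(3),np.zeros(3),K,D)[0].reshape(-1,2)
def tri(p1,u1,p2,u2):
    o1,d1=ray(p1,[u1]);o2,d2=ray(p2,[u2]);d1=d1[0];d2=d2[0]
    s=np.linalg.lstsq(np.c_[d1,-d2],o2-o1,rcond=None)[0]
    a=o1+s[0]*d1;b=o2+s[1]*d2; return (a+b)/2,np.linalg.norm(a-b)
E
python3 - <<'E'
from h import *
ims=[]
for n in("scene","side"):
    im,p=grab(n); cv2.imwrite(f"pics/{n}0.png",im[:,:,::-1]); np.save(n+"0.npy",im)
    print(n,np.round(p["pose"],3).tolist(),np.round(p["camera_matrix"],1).tolist())
    h=cv2.cvtColor(im,cv2.COLOR_RGB2HSV)
    m=(((h[...,0]<6)|(h[...,0]>174))&(h[...,1]>150)&(h[...,2]>70)).astype(np.uint8)
    k,l,s,c=cv2.connectedComponentsWithStats(m)
    for i in range(1,k):
        if s[i,4]>4: print("red",s[i],c[i].round(1))
s=telemetry.get_state(); print({k:np.round(v,4).tolist() for k,v in s.items()})
E
```

```text
scene [[0.571, -0.539, 0.619, 1.245], [0.821, 0.385, -0.422, -0.517], [-0.011, 0.75, 0.662, 0.887], [0.0, 0.0, 0.0, 1.0]] [[446.0, 0.0, 279.5], [0.0, 446.0, 202.1], [0.0, 0.0, 1.0]]
red [317 172  11  10  79] [321.9 176.4]
side [[-0.837, 0.365, -0.407, 0.042], [-0.546, -0.527, 0.651, 0.745], [0.023, 0.768, 0.64, 0.851], [0.0, 0.0, 0.0, 1.0]] [[453.3, 0.0, 271.9], [0.0, 453.3, 210.4], [0.0, 0.0, 1.0]]
red [450 104  65  41 997] [481.5 128.3]
red [236 230  10  10  78] [240.  234.4]
{'clock': 0.1, 'joint_pos': [-1.3326, 0.3139, 0.0451, 1.3036, 0.0, 1.4312], 'qvel': [0.0003, -0.0016, 0.0033, -0.0012, 0.0019, 0.0008], 'tau': [0.0028, -48.1726, 29.9244, 0.0128, -0.0001, 0.0], 'tcp_pos': [0.212, -0.534, 0.2305], 'orientation': [-0.0008, 0.9822, 0.1878, -0.0], 'wrist_force': [-0.0334, -0.2982, -0.4989], 'ft_torque': [0.0265, -0.0306, -0.0397], 'grip_force': 0.0, 'finger_gap': 0.0855}
```

View pics/scene0.png

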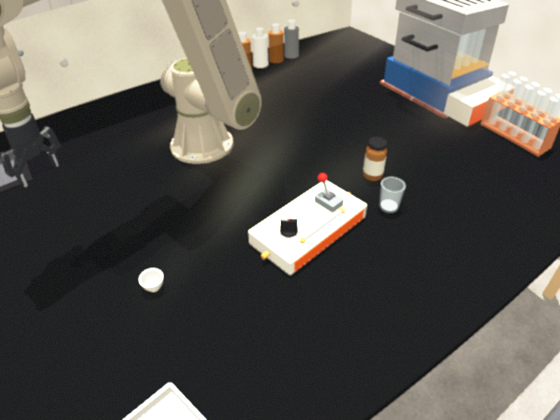

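View pics/side0.png

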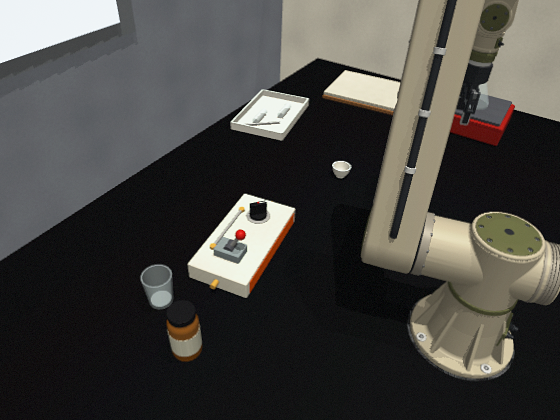

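The scene view shows the block centred near (310,225), with the black knob at (289,226) and the red ball at (322,176). In the side view the knob is at (258,210) and the ball at (240,234). Next I'll measure the block's top outline and the knob.

Run:
```python
from h import *
P={n:imaging.camera_params(n) for n in("scene","side")}
I={n:np.load(n+"0.npy") for n in P}
b,e=tri(P["scene"],[321.9,176.4],P["side"],[240,234.4]); print("ball",b,e)
for n,roi in(("scene",(235,175,380,275)),("side",(180,185,305,305))):
    im=I[n]; h=cv2.cvtColor(im,cv2.COLOR_RGB2HSV); x0,y0,x1,y1=roi
    m=np.zeros(im.shape[:2],np.uint8); m[y0:y1,x0:x1]=((h[...,1]<70)&(h[...,2]>140))[y0:y1,x0:x1]
    m=cv2.morphologyEx(m,cv2.MORPH_OPEN,np.ones((3,3)))
    c=max(cv2.findContours(m,0,1)[0],key=cv2.contourArea)
    hull=cv2.convexHull(c).reshape(-1,2)
    W=plane(P[n],hull,0.05)[:,:2].astype(np.float32)
    r=cv2.minAreaRect(W); print(n,"rect",r); print(np.round(cv2.boxPoints(r),3).tolist())
    k=(im.max(2)<60).astype(np.uint8); hm=cv2.fillConvexPoly(np.zeros_like(m),hull,1)
    k&=cv2.erode(hm,np.ones((3,3)))
    K,l,s,cc=cv2.connectedComponentsWithStats(k)
    for i in range(1,K):
        if s[i,4]>20: print("dark",s[i],cc[i].round(1),plane(P[n],[cc[i]],0.075).round(3))
    kx,ky=(289,226) if n=="scene" else (258,210)
    crop=im[ky-24:ky+24,kx-32:kx+32,::-1]
    cv2.imwrite(f"pics/k_{n}.png",cv2.resize(crop,None,fx=6,fy=6,interpolation=cv2.INTER_NEAREST))
a=[cv2.imread(f"pics/k_{n}.png") for n in P]; cv2.imwrite("pics/kk.png",np.hstack(a))
```

```text
ball [0.51486447 0.1237041  0.12769733] 0.0021179700096114087
scene rect ((0.571799635887146, 0.037562280893325806), (0.1875074803829193, 0.3399723172187805), 9.586773872375488)
[[0.45100000500679016, 0.1899999976158142], [0.5080000162124634, -0.1459999978542328], [0.6930000185966492, -0.11400000005960464], [0.6359999775886536, 0.22100000083446503]]
dark [281 220  16  16 191] [288.5 227.4] [[ 0.579 -0.037  0.075]]
side rect ((0.548288881778717, 0.06428645551204681), (0.17280006408691406, 0.3416157364845276), 9.625039100646973)
[[0.4350000023841858, 0.21799999475479126], [0.492000013589859, -0.11900000274181366], [0.6620000004768372, -0.09000000357627869], [0.6050000190734863, 0.24699999392032623]]
dark [250 202  17  19 268] [257.7 210.8] [[ 0.566 -0.022  0.075]]
```

View pics/kk.png

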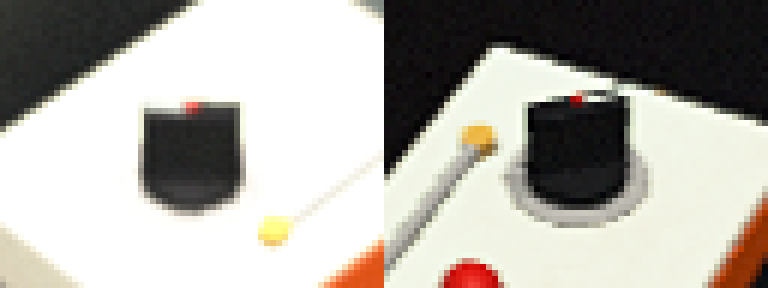

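```bash
cat >> h.py <<'E'
from scipy.spatial.transform import Rotation as R
def tool():
    s=telemetry.get_state(); return np.array(s["tcp_pos"]),R.from_quat(np.array(s["orientation"])[[1,2,3,0]])
def goto(pos,xang_deg):
    p,r=tool(); a=np.radians(xang_deg)
    t=R.from_matrix(np.c_[[np.cos(a),np.sin(a),0],[np.sin(a),-np.cos(a),0],[0,0,-1]])
    print("shift mm",(r.inv().apply(np.array(pos)-p)*1000).round(1),"rotvec",(r.inv()*t).as_rotvec().round(4), "xang now",np.degrees(np.arctan2(*r.as_matrix()[[1,0],0])).round(2))
E
python3 - <<'E'
from h import *
P={n:imaging.camera_params(n) for n in("scene","side","wrist")}
print("pin",tri(P["scene"],[289.0,219.8],P["side"],[258,202.5]))
print("crucible",plane(P["scene"],[[151,280]],.03),plane(P["side"],[[341,168]],.03))
p,r=tool(); T=np.array(P["wrist"]["pose"]); print("cam in tool",r.inv().apply(T[:3,3]-p).round(3)); print((r.as_matrix().T@T[:3,:3]).round(2)); print(P["wrist"]["camera_matrix"])
goto([.56,-.03,.23],21.65)
E
```

```text
pin (array([ 0.57232442, -0.03136619,  0.09401044]), np.float64(0.0016389627450084348))
crucible [[ 0.49670712 -0.39518558  0.03      ]] [[ 0.4977811 -0.3950805  0.03     ]]
cam in tool [ 0.078 -0.001 -0.141]
[[-0.    0.95  0.31]
 [ 1.    0.    0.  ]
 [ 0.    0.31 -0.95]]
[[328.36352896   0.         277.88864352]
 [  0.         328.36352896 207.36131167]
 [  0.           0.           1.        ]]
shift mm [ 509.4 -340.1    1.2] rotvec [-0.0016 -0.0002 -0.0001] xang now 21.65
```

Request:
step_arm(
  moves=[
    [[510,-340,0],[0,0,0],85],
    [[510,-340,0],[0,0,0],85],
    [[510,-340,0],[0,0,0],85],
    [[510,-340,0],[0,0,0],85],
    [[510,-340,0],[0,0,0],85],
    [[510,-340,0],[0,0,0],85],
    [[510,-340,0],[0,0,0],85],
    [[510,-340,0],[0,0,0],85],
  ],
)

```text
clock: 0.77
tcp_pos: [0.4022, -0.2583, 0.2311]
orientation: [-0.0, 0.982, 0.188, -0.0]
wrist_force: [0.8, -0.5, 1.0]
finger_gap: 0.085
grip_force: 0.0
```

```bash
python3 -c "
from h import *
goto([.56,-.03,.23],21.65)"
```

```text
shift mm [ 230.8 -154.1    1.1] rotvec [-0.0002  0.0001 -0.0005] xang now 21.62
```

Request:
step_arm(
  moves=[
    [[231,-154,0],[0,0,0],85],
    [[231,-154,0],[0,0,0],85],
    [[231,-154,0],[0,0,0],85],
    [[231,-154,0],[0,0,0],85],
    [[231,-154,0],[0,0,0],85],
    [[231,-154,0],[0,0,0],85],
    [[231,-154,0],[0,0,0],85],
    [[231,-154,0],[0,0,0],85],
  ],
)

```text
clock: 1.43
tcp_pos: [0.5617, -0.0275, 0.2304]
orientation: [-0.001, 0.982, 0.191, 0.0]
wrist_force: [-0.3, 0.2, -0.4]
finger_gap: 0.0849
grip_force: 0.0
```

Run:
```python
from h import *
im,p=grab("wrist"); cv2.imwrite("pics/w1.png",im[:,:,::-1]); np.save("w1.npy",im)
import pickle; pickle.dump(p,open("w1.pkl","wb"))
print(proj(p,[[.572,-.031,.094]]))
goto([.572,-.031,.23],21.65)
```

```text
[[287.63309184 186.05833443]]
shift mm [10.2  5.8  0.3] rotvec [-0.0007  0.0009  0.0045] xang now 21.91
```

View pics/w1.png

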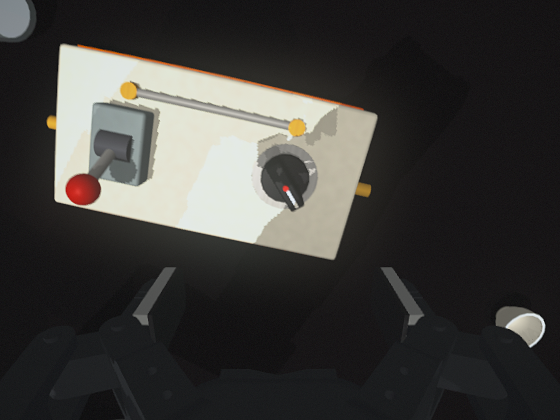

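The wrist view shows the knob's red pin at about (286,188) and the white mark running from there to about (296,207). The lever ball is at (83,189).

Run:
```python
from h import *
import pickle
im=np.load("w1.npy");p=pickle.load(open("w1.pkl","rb"))
h=cv2.cvtColor(im,cv2.COLOR_RGB2HSV).astype(int)
yy,xx=np.mgrid[:420,:560]
near=np.hypot(xx-288,yy-193)<26
red=near&((h[...,0]<8)|(h[...,0]>172))&(h[...,1]>130)&(h[...,2]>80)
pin=np.array([xx[red].mean(),yy[red].mean()]); print("pin px",pin,red.sum(),plane(p,[pin],.094))
w=(near&(h[...,1]<60)&(h[...,2]>150)).astype(np.uint8)
K,l,s,c=cv2.connectedComponentsWithStats(w)
for i in range(1,K): print(s[i],c[i])
i=min(range(1,K),key=lambda i:np.hypot(*(c[i]-[292,199])))
pts=np.c_[xx[l==i],yy[l==i]]; W=plane(p,pts,.094)[:,:2]
pw=plane(p,[pin],.094)[0,:2]
v=W.mean(0)-pw; print("mark dir",np.degrees(np.arctan2(v[1],v[0])),"len",np.linalg.norm(W-pw,axis=1).max())
u=np.linalg.svd(W-W.mean(0))[2][0]; print("svd",np.degrees(np.arctan2(u[1],u[0])),W.mean(0))
# block
m=((h[...,1]<90)&(h[...,2]>90)&(yy<265)&(xx>45)&(xx<385)).astype(np.uint8); m=cv2.morphologyEx(m,cv2.MORPH_OPEN,np.ones((5,5)))
cc=max(cv2.findContours(m,0,1)[0],key=cv2.contourArea); hull=cv2.convexHull(cc).reshape(-1,2)
r=cv2.minAreaRect(plane(p,hull,.05)[:,:2].astype(np.float32)); print(r)
rb=((h[...,0]<8)|(h[...,0]>172))&(h[...,1]>130)&(xx<120)&(yy>160)
print("ball",plane(p,[[xx[rb].mean(),yy[rb].mean()]],.125),xx[rb].mean(),yy[rb].mean())
```

```text
pin px [285.2        188.03333333] 30 [[ 0.56956622 -0.02970924  0.094     ]]
[263 190  51  29 605] [285.76694215 207.27933884]
[286 190  12  18  69] [291.75362319 198.5942029 ]
mark dir -126.70834774169035 len 0.02034298179755302
svd -128.48728344596879 [ 0.56284086 -0.03872927]
((0.5574485063552856, 0.04888390749692917), (0.15832392871379852, 0.30668988823890686), 9.32104206085205)
ball [[0.51587118 0.12314688 0.125     ]] 82.53614457831326 189.14939759036145
```

Request:
step_arm(
  moves=[
    [[7,6,0],[0,0,-0.12],85],
    [[7,6,0],[0,0,-0.24],85],
    [[7,6,0],[0,0,-0.36],85],
    [[7,6,0],[0,0,-0.48],85],
    [[7,6,0],[0,0,-0.6],85],
    [[7,6,0],[0,0,-0.72],85],
    [[7,6,0],[0,0,-0.84],85],
    [[7,6,0],[0,0,-0.96],85],
  ],
)

```text
clock: 2.15
tcp_pos: [0.5675, -0.0361, 0.231]
orientation: [-0.0, 0.783, 0.622, -0.0]
wrist_force: [-0.0, -0.4, -0.0]
finger_gap: 0.0848
grip_force: 0.0
```

Request:
step_arm(
  moves=[
    [[0,0,0],[0,0,-0.12],85],
    [[0,0,0],[0,0,-0.24],85],
    [[0,0,0],[0,0,-0.36],85],
    [[0,0,0],[0,0,-0.48],85],
    [[0,0,0],[0,0,-0.6],85],
    [[0,0,0],[0,0,-0.72],85],
    [[0,0,0],[0,0,-0.84],85],
    [[0,0,0],[0,0,-0.96],85],
  ],
)

```text
clock: 2.82
tcp_pos: [0.5674, -0.0361, 0.231]
orientation: [-0.0, 0.407, 0.913, -0.0]
wrist_force: [0.4, -0.2, 0.4]
finger_gap: 0.0852
grip_force: 0.0
```

Request:
step_arm(
  moves=[
    [[0,0,0],[0,0,-0.12],85],
    [[0,0,0],[0,0,-0.24],85],
    [[0,0,0],[0,0,-0.36],85],
    [[0,0,0],[0,0,-0.48],85],
    [[0,0,0],[0,0,-0.6],85],
    [[0,0,0],[0,0,-0.72],85],
    [[0,0,0],[0,0,-0.84],85],
    [[0,0,0],[0,0,-0.96],85],
  ],
)

```text
clock: 3.48
tcp_pos: [0.5675, -0.0361, 0.231]
orientation: [-0.001, -0.06, 0.998, -0.0]
wrist_force: [-0.4, -0.7, 0.1]
finger_gap: 0.0851
grip_force: 0.0
```

Request:
step_arm(
  moves=[
    [[0,0,10],[0,0,-0.12],70],
    [[0,0,30],[0,0,-0.24],60],
    [[0,0,50],[0,0,-0.36],50],
    [[0,0,70],[0,0,-0.48],50],
    [[0,0,85],[0,0,-0.6],50],
    [[0,0,100],[0,0,-0.72],50],
    [[0,0,100],[0,0,-0.8],50],
    [[0,0,100],[0,0,-0.8],50],
  ],
)

```text
clock: 4.15
tcp_pos: [0.5665, -0.0358, 0.1298]
orientation: [-0.001, -0.442, 0.897, 0.001]
wrist_force: [-0.1, 0.6, 0.0]
finger_gap: 0.0501
grip_force: 0.0
```

Run:
```python
from h import *
im,p=grab("wrist"); cv2.imwrite("pics/w2.png",im[:,:,::-1])
print(proj(p,[[.5705,-.030,.094]]),telemetry.get_state()["joint_pos"],telemetry.get_state()["tcp_pos"])
goto([.5705,-.030,.067],232.5)
```

```text
[[276.23644018 252.74811334]] [-2.04096870e-01  3.50423405e-01 -1.52771131e-01  1.06919508e+00
 -3.72135211e-04 -1.11717608e+00] [ 0.5673593  -0.0358498   0.13072642]
shift mm [-6.6  1.  63.7] rotvec [ 0.0013 -0.001  -0.0032] xang now -127.68
```

View pics/w2.png

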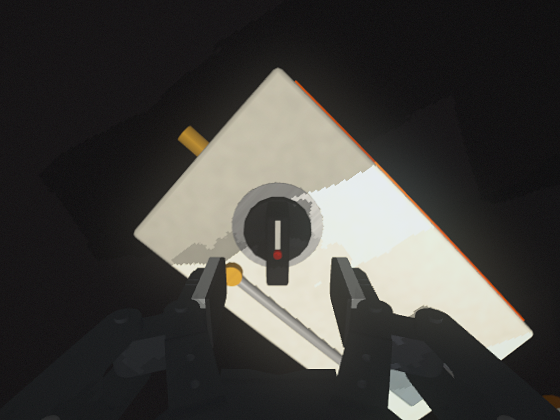

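The knob bar is in line with the fingers, with the pin at (277,255) against a predicted (276,253). Before going down I'll check where the rail post near the knob is.

Run:
```python
from h import *
P={n:imaging.camera_params(n) for n in("scene","side")}
print(tri(P["scene"],[302.3,240.5],P["side"],[241.7,209]))
```

```text
(array([ 0.62103166, -0.02375953,  0.05384691]), np.float64(0.0011547388841242593))
```

Request:
step_arm(
  moves=[
    [[-7,1,0],[0,0,0],50],
    [[-7,1,15],[0,0,0],50],
    [[-7,1,30],[0,0,0],45],
    [[-7,1,45],[0,0,0],40],
    [[-7,1,55],[0,0,0],40],
    [[-7,1,63],[0,0,0],40],
    [[-7,1,63],[0,0,0],40],
  ],
)

```text
clock: 4.78
tcp_pos: [0.571, -0.0286, 0.067]
orientation: [-0.001, -0.442, 0.897, 0.001]
wrist_force: [-0.0, -0.4, -0.7]
finger_gap: 0.0401
grip_force: 0.0
```

Request:
step_arm(
  moves=[
    [[0,0,0],[0,0,0],10],
    [[0,0,0],[0,0,0],10],
    [[0,0,0],[0,0,0],10],
    [[0,0,0],[0,0,0],10],
    [[0,0,0],[0,0,0],10],
    [[0,0,0],[0,0,0],10],
  ],
  grip_force=45,
)

```text
clock: 5.28
tcp_pos: [0.5722, -0.0288, 0.0693]
orientation: [0.001, -0.442, 0.897, -0.0]
wrist_force: [-0.5, 0.1, 5.1]
finger_gap: 0.0131
grip_force: 45.3
```

```bash
cat > st.py <<'E'
from h import *
s=telemetry.get_state(); p,r=tool(); m=np.array(s["ft_torque"]);f=np.array(s["wrist_force"])
print("t",round(s["clock"],2),"xang",np.degrees(np.arctan2(*r.as_matrix()[[1,0],0])).round(2)%360,"p",p.round(4),"F",f.round(1),"M",m.round(3),"gap",s["finger_gap"],"grip",s["grip_force"],"j6",round(s["joint_pos"][5],3),"tau6",round(s["tau"][5],3))
E
python3 st.py
```

```text
t 5.28 xang 232.5 p [ 0.5722 -0.0288  0.0693] F [-0.5  0.1  5.1] M [0.225 0.362 0.018] gap 0.013140293359282027 grip 45.30046284198761 j6 -1.107 tau6 0.011
```

Create st.py:
```python
from h import *
s=telemetry.get_state(); p,r=tool(); m=np.array(s["ft_torque"]);f=np.array(s["wrist_force"])
l="t %.2f x %.2f Mz %.3f tau6 %.3f F %s gap %.1f p %s"%(s["clock"],np.degrees(np.arctan2(*r.as_matrix()[[1,0],0]))%360,m[2],s["tau"][5],f.round(1),s["finger_gap"]*1e3,(p*1e3).round(1))
print(l); open("log.txt","a").write(l+"\n")
```

```text
(no output)
```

Request:
step_arm(
  moves=[
    [[0,0,-1],[0,0,0.05],10],
    [[0,0,-1],[0,0,0.05],10],
  ],
)

```text
clock: 5.45
tcp_pos: [0.5723, -0.0289, 0.0693]
orientation: [0.0, -0.419, 0.908, -0.0]
wrist_force: [1.9, 0.7, -1.2]
finger_gap: 0.0133
grip_force: 44.9
```

```bash
python3 st.py
```

```text
t 5.45 x 229.57 Mz 0.041 tau6 0.484 F [ 1.9  0.7 -1.2] gap 13.3 p [572.3 -28.9  69.3]
```

Request:
step_arm(
  moves=[
    [[0,0,0],[0,0,0.05],10],
    [[0,0,0],[0,0,0.05],10],
  ],
)

```text
clock: 5.62
tcp_pos: [0.5724, -0.0289, 0.0693]
orientation: [0.0, -0.397, 0.918, -0.0]
wrist_force: [1.9, 0.7, -1.2]
finger_gap: 0.0133
grip_force: 44.9
```

```bash
python3 st.py
```

```text
t 5.62 x 226.75 Mz 0.101 tau6 0.445 F [ 1.9  0.7 -1.2] gap 13.3 p [572.4 -28.9  69.3]
```

Request:
step_arm(
  moves=[
    [[0,0,0],[0,0,0.05],10],
    [[0,0,0],[0,0,0.05],10],
  ],
)

```text
clock: 5.78
tcp_pos: [0.5725, -0.0289, 0.0693]
orientation: [0.001, -0.374, 0.927, -0.0]
wrist_force: [2.8, 1.0, -1.6]
finger_gap: 0.0134
grip_force: 44.8
```

```bash
python3 st.py
```

```text
t 5.78 x 223.91 Mz -0.185 tau6 0.195 F [ 2.8  1.  -1.6] gap 13.4 p [572.5 -28.9  69.3]
```

Request:
step_arm(
  moves=[
    [[0,0,0],[0,0,0.05],10],
    [[0,0,0],[0,0,0.05],10],
  ],
)

```text
clock: 5.95
tcp_pos: [0.5725, -0.029, 0.0693]
orientation: [0.001, -0.351, 0.936, -0.0]
wrist_force: [3.5, 0.4, -1.3]
finger_gap: 0.0135
grip_force: 44.7
```

```bash
python3 st.py
```

```text
t 5.95 x 221.07 Mz 0.010 tau6 0.328 F [ 3.5  0.4 -1.3] gap 13.5 p [572.5 -29.   69.3]
```

Request:
step_arm(
  moves=[
    [[0,0,0],[0,0,0.05],10],
    [[0,0,0],[0,0,0.05],10],
  ],
)

```text
clock: 6.12
tcp_pos: [0.5725, -0.0291, 0.0693]
orientation: [0.001, -0.328, 0.945, -0.0]
wrist_force: [4.0, -0.4, -2.9]
finger_gap: 0.0129
grip_force: 44.6
```

```bash
python3 st.py
```

```text
t 6.12 x 218.24 Mz -0.077 tau6 0.368 F [ 4.  -0.4 -2.9] gap 12.9 p [572.5 -29.1  69.3]
```

Request:
step_arm(
  moves=[
    [[0,0,0],[0,0,0.05],10],
    [[0,0,0],[0,0,0.05],10],
  ],
)

```text
clock: 6.28
tcp_pos: [0.5725, -0.0291, 0.0694]
orientation: [0.001, -0.304, 0.953, -0.0]
wrist_force: [4.7, -1.2, -2.5]
finger_gap: 0.0135
grip_force: 44.5
```

```bash
python3 st.py
```

```text
t 6.28 x 215.39 Mz 0.000 tau6 0.407 F [ 4.7 -1.2 -2.5] gap 13.5 p [572.5 -29.1  69.4]
```

Request:
step_arm(
  moves=[
    [[0,0,0],[0,0,0.05],10],
    [[0,0,0],[0,0,0.05],10],
  ],
)

```text
clock: 6.45
tcp_pos: [0.5726, -0.0292, 0.0694]
orientation: [0.001, -0.28, 0.96, -0.001]
wrist_force: [4.8, -0.9, -4.7]
finger_gap: 0.0132
grip_force: 44.4
```

```bash
python3 st.py
```

```text
t 6.45 x 212.54 Mz 0.014 tau6 0.434 F [ 4.8 -0.9 -4.7] gap 13.2 p [572.6 -29.2  69.4]
```

Request:
step_arm(
  moves=[
    [[0,0,0],[0,0,0.05],10],
    [[0,0,0],[0,0,0.05],10],
  ],
)

```text
clock: 6.62
tcp_pos: [0.5726, -0.0293, 0.0693]
orientation: [0.001, -0.256, 0.967, -0.001]
wrist_force: [6.0, -1.6, -3.8]
finger_gap: 0.0132
grip_force: 44.4
```

```bash
python3 st.py
```

```text
t 6.62 x 209.67 Mz 0.001 tau6 0.402 F [ 6.  -1.6 -3.8] gap 13.2 p [572.6 -29.3  69.3]
```

Request:
step_arm(
  moves=[
    [[0,0,0],[0,0,0.05],10],
    [[0,0,0],[0,0,0.05],10],
  ],
)

```text
clock: 6.78
tcp_pos: [0.5727, -0.0294, 0.0694]
orientation: [0.001, -0.232, 0.973, -0.001]
wrist_force: [4.6, -1.7, -4.3]
finger_gap: 0.0131
grip_force: 44.4
```

```bash
python3 st.py
```

```text
t 6.78 x 206.83 Mz 0.001 tau6 0.443 F [ 4.6 -1.7 -4.3] gap 13.1 p [572.7 -29.4  69.4]
```

Request:
step_arm(
  moves=[
    [[0,0,0],[0,0,0.05],10],
    [[0,0,0],[0,0,0.05],10],
  ],
)

```text
clock: 6.95
tcp_pos: [0.5727, -0.0294, 0.0694]
orientation: [0.001, -0.207, 0.978, -0.001]
wrist_force: [6.0, -1.4, -3.7]
finger_gap: 0.0131
grip_force: 44.4
```

```bash
python3 st.py
```

```text
t 6.95 x 203.95 Mz 0.077 tau6 0.450 F [ 6.  -1.4 -3.7] gap 13.1 p [572.7 -29.4  69.4]
```

Request:
step_arm(
  moves=[
    [[0,0,0],[0,0,0.05],10],
    [[0,0,0],[0,0,0.05],10],
  ],
)

```text
clock: 7.12
tcp_pos: [0.5727, -0.0295, 0.0694]
orientation: [0.001, -0.183, 0.983, -0.001]
wrist_force: [5.8, -1.1, -4.1]
finger_gap: 0.0132
grip_force: 44.4
```

```bash
python3 st.py
```

```text
t 7.12 x 201.05 Mz -0.286 tau6 0.110 F [ 5.8 -1.1 -4.1] gap 13.2 p [572.7 -29.5  69.4]
```

Request:
step_arm(
  moves=[
    [[0,0,0],[0,0,0.05],10],
    [[0,0,0],[0,0,0.05],10],
  ],
)

```text
clock: 7.28
tcp_pos: [0.5728, -0.0296, 0.0693]
orientation: [0.001, -0.158, 0.987, -0.001]
wrist_force: [5.7, -2.8, -1.8]
finger_gap: 0.0133
grip_force: 44.7
```

```bash
python3 st.py
```

```text
t 7.28 x 198.19 Mz -0.097 tau6 0.343 F [ 5.7 -2.8 -1.8] gap 13.3 p [572.8 -29.6  69.3]
```

Request:
step_arm(
  moves=[
    [[0,0,0],[0,0,0.05],10],
    [[0,0,0],[0,0,0.05],10],
  ],
)

```text
clock: 7.45
tcp_pos: [0.5728, -0.0296, 0.0694]
orientation: [0.001, -0.133, 0.991, -0.001]
wrist_force: [5.9, -2.5, -6.0]
finger_gap: 0.0133
grip_force: 44.3
```

```bash
python3 st.py
```

```text
t 7.45 x 195.31 Mz -0.123 tau6 0.153 F [ 5.9 -2.5 -6. ] gap 13.3 p [572.8 -29.6  69.4]
```

Request:
step_arm(
  moves=[
    [[0,0,0],[0,0,0.05],10],
    [[0,0,0],[0,0,0.05],10],
  ],
)

```text
clock: 7.62
tcp_pos: [0.5728, -0.0297, 0.0694]
orientation: [0.001, -0.109, 0.994, -0.001]
wrist_force: [5.1, -2.4, -4.9]
finger_gap: 0.0133
grip_force: 44.4
```

```bash
python3 st.py
```

```text
t 7.62 x 192.46 Mz -0.051 tau6 0.364 F [ 5.1 -2.4 -4.9] gap 13.3 p [572.8 -29.7  69.4]
```

Request:
step_arm(
  moves=[
    [[0,0,0],[0,0,0.05],10],
    [[0,0,0],[0,0,0.05],10],
  ],
)

```text
clock: 7.78
tcp_pos: [0.5728, -0.0298, 0.0694]
orientation: [0.001, -0.084, 0.996, -0.001]
wrist_force: [5.0, -3.3, -4.0]
finger_gap: 0.0133
grip_force: 44.3
```

```bash
python3 st.py
```

```text
t 7.78 x 189.60 Mz -0.026 tau6 0.404 F [ 5.  -3.3 -4. ] gap 13.3 p [572.8 -29.8  69.4]
```

Request:
step_arm(
  moves=[
    [[0,0,0],[0,0,0.05],10],
    [[0,0,0],[0,0,0.05],10],
  ],
)

```text
clock: 7.95
tcp_pos: [0.5728, -0.0299, 0.0694]
orientation: [0.001, -0.059, 0.998, -0.001]
wrist_force: [5.4, -4.2, -4.3]
finger_gap: 0.0134
grip_force: 44.3
```

```bash
python3 st.py
```

```text
t 7.95 x 186.73 Mz -0.088 tau6 0.403 F [ 5.4 -4.2 -4.3] gap 13.4 p [572.8 -29.9  69.4]
```

Request:
step_arm(
  moves=[
    [[0,0,0],[0,0,0.05],10],
    [[0,0,0],[0,0,0.05],10],
  ],
)

```text
clock: 8.12
tcp_pos: [0.5728, -0.03, 0.0694]
orientation: [0.001, -0.034, 0.999, -0.001]
wrist_force: [5.9, -4.2, -5.1]
finger_gap: 0.0128
grip_force: 44.3
```

```bash
python3 st.py
```

```text
t 8.12 x 183.87 Mz 0.079 tau6 0.444 F [ 5.9 -4.2 -5.1] gap 12.8 p [572.8 -30.   69.4]
```

Request:
step_arm(
  moves=[
    [[0,0,0],[0,0,0.05],10],
    [[0,0,0],[0,0,0.05],10],
  ],
)

```text
clock: 8.28
tcp_pos: [0.5728, -0.03, 0.0694]
orientation: [0.001, -0.009, 1.0, -0.001]
wrist_force: [5.6, -4.4, -5.3]
finger_gap: 0.0133
grip_force: 44.3
```

```bash
python3 st.py
```

```text
t 8.28 x 181.01 Mz 0.102 tau6 0.515 F [ 5.6 -4.4 -5.3] gap 13.3 p [572.8 -30.   69.4]
```

Request:
step_arm(
  moves=[
    [[0,0,0],[0,0,0.035],10],
    [[0,0,0],[0,0,0.035],10],
  ],
)

```text
clock: 8.45
tcp_pos: [0.5728, -0.0301, 0.0694]
orientation: [0.001, 0.008, 1.0, -0.001]
wrist_force: [5.0, -3.7, -4.8]
finger_gap: 0.0131
grip_force: 44.3
```

```bash
python3 st.py
```

```text
t 8.45 x 179.05 Mz 0.155 tau6 0.451 F [ 5.  -3.7 -4.8] gap 13.1 p [572.8 -30.1  69.4]
```

Request:
step_arm(
  moves=[
    [[0,0,0],[0,0,0.035],10],
    [[0,0,0],[0,0,0.035],10],
  ],
)

```text
clock: 8.62
tcp_pos: [0.5728, -0.0301, 0.0694]
orientation: [0.001, 0.026, 1.0, -0.001]
wrist_force: [6.2, -3.6, -5.3]
finger_gap: 0.0128
grip_force: 44.4
```

```bash
python3 st.py
```

```text
t 8.62 x 177.05 Mz 0.219 tau6 0.511 F [ 6.2 -3.6 -5.3] gap 12.8 p [572.8 -30.1  69.4]
```

Request:
step_arm(
  moves=[
    [[0,0,0],[0,0,0.035],10],
    [[0,0,0],[0,0,0.035],10],
  ],
)

```text
clock: 8.78
tcp_pos: [0.5728, -0.0302, 0.0694]
orientation: [0.001, 0.043, 0.999, -0.001]
wrist_force: [5.6, -3.2, -4.3]
finger_gap: 0.0131
grip_force: 44.4
```

```bash
python3 st.py
```

```text
t 8.78 x 175.06 Mz 0.310 tau6 0.572 F [ 5.6 -3.2 -4.3] gap 13.1 p [572.8 -30.2  69.4]
```

Request:
step_arm(
  moves=[
    [[0,0,0],[0,0,0.02],10],
    [[0,0,0],[0,0,0.02],10],
  ],
)

```text
clock: 8.95
tcp_pos: [0.5728, -0.0302, 0.0694]
orientation: [0.001, 0.053, 0.999, -0.001]
wrist_force: [5.2, -4.4, -4.5]
finger_gap: 0.0133
grip_force: 44.4
```

```bash
python3 st.py
```

```text
t 8.95 x 173.95 Mz 0.306 tau6 0.484 F [ 5.2 -4.4 -4.5] gap 13.3 p [572.8 -30.2  69.4]
```

Request:
step_arm(
  moves=[
    [[0,0,0],[0,0,0],10],
  ],
)

```text
clock: 9.03
tcp_pos: [0.5728, -0.0302, 0.0694]
orientation: [0.001, 0.052, 0.999, -0.001]
wrist_force: [5.4, -2.6, -4.7]
finger_gap: 0.0134
grip_force: 44.4
```

```bash
python3 st.py
```

```text
t 9.03 x 173.99 Mz 0.280 tau6 0.340 F [ 5.4 -2.6 -4.7] gap 13.4 p [572.8 -30.2  69.4]
```

Request:
step_arm(
  moves=[
    [[0,0,0],[0,0,0],10],
  ],
)

```text
clock: 9.12
tcp_pos: [0.5728, -0.0302, 0.0693]
orientation: [0.001, 0.052, 0.999, -0.001]
wrist_force: [5.4, -4.2, -4.7]
finger_gap: 0.0129
grip_force: 44.4
```

```bash
python3 st.py
```

```text
t 9.12 x 173.99 Mz 0.346 tau6 0.321 F [ 5.4 -4.2 -4.7] gap 12.9 p [572.8 -30.2  69.3]
```

The torque rose steadily at 1.8 N m/rad over 10 degrees, so this is the soft stop. Contact began at about 184°, which puts notch 0 near 187° and notch 5 near 305°. Now I'll open it, counting clicks.

Request:
step_arm(
  moves=[
    [[0,0,0],[0,0,-0.1],10],
    [[0,0,0],[0,0,-0.2],10],
    [[0,0,0],[0,0,-0.25],10],
  ],
)

```text
clock: 9.37
tcp_pos: [0.5728, -0.0298, 0.0694]
orientation: [0.001, -0.074, 0.997, -0.001]
wrist_force: [6.0, -3.3, -5.5]
finger_gap: 0.0129
grip_force: 44.3
```

```bash
python3 st.py
```

```text
t 9.37 x 188.54 Mz 0.005 tau6 0.157 F [ 6.  -3.3 -5.5] gap 12.9 p [572.8 -29.8  69.4]
```

Request:
step_arm(
  moves=[
    [[0,0,0],[0,0,-0.06],10],
    [[0,0,0],[0,0,-0.06],10],
  ],
)

```text
clock: 9.53
tcp_pos: [0.5728, -0.0298, 0.0694]
orientation: [0.001, -0.103, 0.995, -0.001]
wrist_force: [4.7, -2.5, -4.2]
finger_gap: 0.0133
grip_force: 44.4
```

```bash
python3 st.py
```

```text
t 9.53 x 191.87 Mz 0.029 tau6 -0.526 F [ 4.7 -2.5 -4.2] gap 13.3 p [572.8 -29.8  69.4]
```

Request:
step_arm(
  moves=[
    [[0,0,0],[0,0,-0.06],10],
    [[0,0,0],[0,0,-0.06],10],
  ],
)

```text
clock: 9.7
tcp_pos: [0.5728, -0.0297, 0.0694]
orientation: [0.001, -0.133, 0.991, -0.001]
wrist_force: [4.9, -2.5, -3.6]
finger_gap: 0.0133
grip_force: 44.6
```

```bash
python3 st.py
```

```text
t 9.70 x 195.29 Mz -0.071 tau6 -0.453 F [ 4.9 -2.5 -3.6] gap 13.3 p [572.8 -29.7  69.4]
```

Request:
step_arm(
  moves=[
    [[0,0,0],[0,0,-0.06],10],
    [[0,0,0],[0,0,-0.06],10],
  ],
)

```text
clock: 9.87
tcp_pos: [0.5727, -0.0296, 0.0694]
orientation: [0.001, -0.163, 0.987, -0.001]
wrist_force: [6.0, -3.2, -3.7]
finger_gap: 0.0131
grip_force: 44.4
```

```bash
python3 st.py
```

```text
t 9.87 x 198.75 Mz 0.239 tau6 -0.303 F [ 6.  -3.2 -3.7] gap 13.1 p [572.7 -29.6  69.4]
```

Request:
step_arm(
  moves=[
    [[0,0,0],[0,0,-0.06],10],
    [[0,0,0],[0,0,-0.06],10],
  ],
)

```text
clock: 10.03
tcp_pos: [0.5727, -0.0295, 0.0693]
orientation: [0.001, -0.193, 0.981, -0.001]
wrist_force: [5.4, -1.7, -4.4]
finger_gap: 0.0129
grip_force: 44.4
```

```bash
python3 st.py
```

```text
t 10.03 x 202.20 Mz 0.130 tau6 -0.331 F [ 5.4 -1.7 -4.4] gap 12.9 p [572.7 -29.5  69.3]
```

Request:
step_arm(
  moves=[
    [[0,0,0],[0,0,-0.06],10],
    [[0,0,0],[0,0,-0.06],10],
  ],
)

```text
clock: 10.2
tcp_pos: [0.5726, -0.0294, 0.0694]
orientation: [0.001, -0.222, 0.975, -0.001]
wrist_force: [5.2, -1.4, -3.1]
finger_gap: 0.0129
grip_force: 44.5
```

```bash
python3 st.py
```

```text
t 10.20 x 205.65 Mz 0.250 tau6 -0.238 F [ 5.2 -1.4 -3.1] gap 12.9 p [572.6 -29.4  69.4]
```

Request:
step_arm(
  moves=[
    [[0,0,0],[0,0,-0.06],10],
    [[0,0,0],[0,0,-0.06],10],
  ],
)

```text
clock: 10.37
tcp_pos: [0.5726, -0.0293, 0.0693]
orientation: [0.001, -0.251, 0.968, -0.001]
wrist_force: [5.4, -1.4, -4.6]
finger_gap: 0.0129
grip_force: 44.4
```

```bash
python3 st.py
```

```text
t 10.37 x 209.07 Mz 0.107 tau6 -0.415 F [ 5.4 -1.4 -4.6] gap 12.9 p [572.6 -29.3  69.3]
```

Request:
step_arm(
  moves=[
    [[0,0,0],[0,0,-0.06],10],
    [[0,0,0],[0,0,-0.06],10],
  ],
)

```text
clock: 10.53
tcp_pos: [0.5725, -0.0292, 0.0693]
orientation: [0.001, -0.279, 0.96, -0.001]
wrist_force: [4.4, -0.8, -4.4]
finger_gap: 0.0133
grip_force: 44.4
```

```bash
python3 st.py
```

```text
t 10.53 x 212.45 Mz 0.075 tau6 -0.542 F [ 4.4 -0.8 -4.4] gap 13.3 p [572.5 -29.2  69.3]
```

Request:
step_arm(
  moves=[
    [[0,0,0],[0,0,-0.06],10],
    [[0,0,0],[0,0,-0.06],10],
  ],
)

```text
clock: 10.7
tcp_pos: [0.5725, -0.0291, 0.0694]
orientation: [0.001, -0.308, 0.951, -0.0]
wrist_force: [4.4, -1.7, -4.0]
finger_gap: 0.013
grip_force: 44.4
```

```bash
python3 st.py
```

```text
t 10.70 x 215.87 Mz -0.016 tau6 -0.485 F [ 4.4 -1.7 -4. ] gap 13.0 p [572.5 -29.1  69.4]
```

Request:
step_arm(
  moves=[
    [[0,0,0],[0,0,-0.06],10],
    [[0,0,0],[0,0,-0.06],10],
  ],
)

```text
clock: 10.87
tcp_pos: [0.5725, -0.029, 0.0693]
orientation: [0.001, -0.336, 0.942, -0.0]
wrist_force: [4.5, -1.2, -3.8]
finger_gap: 0.0132
grip_force: 44.5
```

```bash
python3 st.py
```

```text
t 10.87 x 219.29 Mz -0.009 tau6 -0.514 F [ 4.5 -1.2 -3.8] gap 13.2 p [572.5 -29.   69.3]
```

Request:
step_arm(
  moves=[
    [[0,0,0],[0,0,-0.06],10],
    [[0,0,0],[0,0,-0.06],10],
  ],
)

```text
clock: 11.03
tcp_pos: [0.5724, -0.0289, 0.0694]
orientation: [0.0, -0.364, 0.931, -0.0]
wrist_force: [5.8, -0.3, -3.3]
finger_gap: 0.0129
grip_force: 44.5
```

```bash
python3 st.py
```

```text
t 11.03 x 222.71 Mz -0.078 tau6 -0.434 F [ 5.8 -0.3 -3.3] gap 12.9 p [572.4 -28.9  69.4]
```

Request:
step_arm(
  moves=[
    [[0,0,0],[0,0,-0.06],10],
    [[0,0,0],[0,0,-0.06],10],
  ],
)

```text
clock: 11.2
tcp_pos: [0.5723, -0.0289, 0.0694]
orientation: [0.0, -0.392, 0.92, -0.0]
wrist_force: [4.3, -0.1, -3.9]
finger_gap: 0.0134
grip_force: 44.5
```

```bash
python3 st.py
```

```text
t 11.20 x 226.12 Mz 0.083 tau6 -0.334 F [ 4.3 -0.1 -3.9] gap 13.4 p [572.3 -28.9  69.4]
```

Request:
step_arm(
  moves=[
    [[0,0,0],[0,0,-0.06],10],
    [[0,0,0],[0,0,-0.06],10],
  ],
)

```text
clock: 11.37
tcp_pos: [0.5723, -0.0288, 0.0694]
orientation: [0.0, -0.419, 0.908, -0.0]
wrist_force: [6.0, -0.4, -5.4]
finger_gap: 0.0129
grip_force: 44.3
```

```bash
python3 st.py
```

```text
t 11.37 x 229.50 Mz 0.091 tau6 -0.318 F [ 6.  -0.4 -5.4] gap 12.9 p [572.3 -28.8  69.4]
```

Request:
step_arm(
  moves=[
    [[0,0,0],[0,0,-0.06],10],
    [[0,0,0],[0,0,-0.06],10],
  ],
)

```text
clock: 11.53
tcp_pos: [0.5722, -0.0288, 0.0694]
orientation: [0.0, -0.445, 0.896, -0.0]
wrist_force: [4.5, -1.3, -4.3]
finger_gap: 0.013
grip_force: 44.5
```

```bash
python3 st.py
```

```text
t 11.53 x 232.84 Mz -0.033 tau6 -0.494 F [ 4.5 -1.3 -4.3] gap 13.0 p [572.2 -28.8  69.4]
```

Request:
step_arm(
  moves=[
    [[0,0,0],[0,0,-0.06],10],
    [[0,0,0],[0,0,-0.06],10],
  ],
)

```text
clock: 11.7
tcp_pos: [0.5721, -0.0287, 0.0693]
orientation: [0.0, -0.471, 0.882, -0.0]
wrist_force: [5.7, 0.6, -3.0]
finger_gap: 0.0131
grip_force: 44.5
```

```bash
python3 st.py
```

```text
t 11.70 x 236.22 Mz 0.048 tau6 -0.512 F [ 5.7  0.6 -3. ] gap 13.1 p [572.1 -28.7  69.3]
```

Request:
step_arm(
  moves=[
    [[0,0,0],[0,0,-0.06],10],
    [[0,0,0],[0,0,-0.06],10],
  ],
)

```text
clock: 11.87
tcp_pos: [0.572, -0.0286, 0.0694]
orientation: [0.0, -0.497, 0.868, -0.0]
wrist_force: [5.0, 1.2, -2.9]
finger_gap: 0.013
grip_force: 44.5
```

```bash
python3 st.py
```

```text
t 11.87 x 239.60 Mz -0.034 tau6 -0.530 F [ 5.   1.2 -2.9] gap 13.0 p [572.  -28.6  69.4]
```

Request:
step_arm(
  moves=[
    [[0,0,0],[0,0,-0.06],10],
    [[0,0,0],[0,0,-0.06],10],
  ],
)

```text
clock: 12.03
tcp_pos: [0.5719, -0.0286, 0.0694]
orientation: [0.0, -0.523, 0.853, 0.0]
wrist_force: [5.4, 0.3, -2.3]
finger_gap: 0.013
grip_force: 44.6
```

```bash
python3 st.py
```

```text
t 12.03 x 243.02 Mz -0.031 tau6 -0.472 F [ 5.4  0.3 -2.3] gap 13.0 p [571.9 -28.6  69.4]
```

Request:
step_arm(
  moves=[
    [[0,0,0],[0,0,-0.06],10],
    [[0,0,0],[0,0,-0.06],10],
  ],
)

```text
clock: 12.2
tcp_pos: [0.5718, -0.0285, 0.0694]
orientation: [0.0, -0.548, 0.836, 0.0]
wrist_force: [4.5, 1.8, -2.8]
finger_gap: 0.0129
grip_force: 44.7
```

```bash
python3 st.py
```

```text
t 12.20 x 246.46 Mz 0.058 tau6 -0.403 F [ 4.5  1.8 -2.8] gap 12.9 p [571.8 -28.5  69.4]
```

Request:
step_arm(
  moves=[
    [[0,0,0],[0,0,-0.06],10],
    [[0,0,0],[0,0,-0.06],10],
  ],
)

```text
clock: 12.37
tcp_pos: [0.5717, -0.0285, 0.0694]
orientation: [0.0, -0.573, 0.82, 0.0]
wrist_force: [4.3, 2.2, -3.1]
finger_gap: 0.0134
grip_force: 44.7
```

```bash
python3 st.py
```

```text
t 12.37 x 249.89 Mz 0.110 tau6 -0.360 F [ 4.3  2.2 -3.1] gap 13.4 p [571.7 -28.5  69.4]
```

Request:
step_arm(
  moves=[
    [[0,0,0],[0,0,-0.06],10],
    [[0,0,0],[0,0,-0.06],10],
  ],
)

```text
clock: 12.53
tcp_pos: [0.5716, -0.0285, 0.0693]
orientation: [0.0, -0.597, 0.802, 0.0]
wrist_force: [4.0, 2.4, -1.5]
finger_gap: 0.0128
grip_force: 44.8
```

```bash
python3 st.py
```

```text
t 12.53 x 253.30 Mz 0.117 tau6 -0.394 F [ 4.   2.4 -1.5] gap 12.8 p [571.6 -28.5  69.3]
```

Request:
step_arm(
  moves=[
    [[0,0,0],[0,0,-0.06],10],
    [[0,0,0],[0,0,-0.06],10],
  ],
)

```text
clock: 12.7
tcp_pos: [0.5716, -0.0285, 0.0694]
orientation: [0.0, -0.621, 0.784, 0.0]
wrist_force: [3.2, 3.0, -2.0]
finger_gap: 0.0133
grip_force: 44.8
```

```bash
python3 st.py
```

```text
t 12.70 x 256.72 Mz -0.008 tau6 -0.513 F [ 3.2  3.  -2. ] gap 13.3 p [571.6 -28.5  69.4]
```

Request:
step_arm(
  moves=[
    [[0,0,0],[0,0,-0.06],10],
    [[0,0,0],[0,0,-0.06],10],
  ],
)

```text
clock: 12.87
tcp_pos: [0.5714, -0.0284, 0.0693]
orientation: [0.0, -0.644, 0.765, 0.0]
wrist_force: [2.8, 3.6, -1.7]
finger_gap: 0.0134
grip_force: 44.9
```

```bash
python3 st.py
```

```text
t 12.87 x 260.15 Mz 0.022 tau6 -0.513 F [ 2.8  3.6 -1.7] gap 13.4 p [571.4 -28.4  69.3]
```

Request:
step_arm(
  moves=[
    [[0,0,0],[0,0,-0.06],10],
    [[0,0,0],[0,0,-0.06],10],
  ],
)

```text
clock: 13.03
tcp_pos: [0.5714, -0.0284, 0.0693]
orientation: [-0.0, -0.666, 0.746, 0.0]
wrist_force: [2.3, 2.3, 0.3]
finger_gap: 0.013
grip_force: 45.1
```

```bash
python3 st.py
```

```text
t 13.03 x 263.58 Mz 0.053 tau6 -0.488 F [2.3 2.3 0.3] gap 13.0 p [571.4 -28.4  69.3]
```

Request:
step_arm(
  moves=[
    [[0,0,0],[0,0,-0.06],10],
    [[0,0,0],[0,0,-0.06],10],
  ],
)

```text
clock: 13.2
tcp_pos: [0.5713, -0.0284, 0.0693]
orientation: [-0.0, -0.688, 0.725, 0.0]
wrist_force: [1.7, 4.2, 0.4]
finger_gap: 0.0133
grip_force: 45.2
```

```bash
python3 st.py
```

```text
t 13.20 x 267.02 Mz -0.197 tau6 -0.611 F [1.7 4.2 0.4] gap 13.3 p [571.3 -28.4  69.3]
```

Request:
step_arm(
  moves=[
    [[0,0,0],[0,0,-0.06],10],
    [[0,0,0],[0,0,-0.06],10],
  ],
)

```text
clock: 13.37
tcp_pos: [0.5712, -0.0285, 0.0693]
orientation: [0.0, 0.71, -0.704, -0.001]
wrist_force: [0.9, 4.6, 2.0]
finger_gap: 0.0131
grip_force: 45.3
```

```bash
python3 st.py
```

```text
t 13.37 x 270.47 Mz 0.091 tau6 -0.390 F [0.9 4.6 2. ] gap 13.1 p [571.2 -28.5  69.3]
```

Request:
step_arm(
  moves=[
    [[0,0,0],[0,0,-0.06],10],
    [[0,0,0],[0,0,-0.06],10],
  ],
)

```text
clock: 13.53
tcp_pos: [0.5711, -0.0284, 0.0693]
orientation: [0.0, 0.731, -0.683, -0.001]
wrist_force: [-0.0, 4.1, 1.7]
finger_gap: 0.0131
grip_force: 45.4
```

```bash
python3 st.py
```

```text
t 13.53 x 273.92 Mz 0.131 tau6 -0.342 F [-0.   4.1  1.7] gap 13.1 p [571.1 -28.4  69.3]
```

Request:
step_arm(
  moves=[
    [[0,0,0],[0,0,-0.06],10],
    [[0,0,0],[0,0,-0.06],10],
  ],
)

```text
clock: 13.7
tcp_pos: [0.571, -0.0285, 0.0693]
orientation: [0.0, 0.751, -0.66, -0.001]
wrist_force: [-1.0, 3.9, 2.4]
finger_gap: 0.0131
grip_force: 45.5
```

```bash
python3 st.py
```

```text
t 13.70 x 277.34 Mz 0.104 tau6 -0.402 F [-1.   3.9  2.4] gap 13.1 p [571.  -28.5  69.3]
```

Request:
step_arm(
  moves=[
    [[0,0,0],[0,0,-0.06],10],
    [[0,0,0],[0,0,-0.06],10],
  ],
)

```text
clock: 13.87
tcp_pos: [0.5709, -0.0285, 0.0693]
orientation: [0.0, 0.77, -0.638, -0.001]
wrist_force: [-2.3, 5.4, 4.7]
finger_gap: 0.0131
grip_force: 45.7
```

```bash
python3 st.py
```

```text
t 13.87 x 280.76 Mz 0.009 tau6 -0.520 F [-2.3  5.4  4.7] gap 13.1 p [570.9 -28.5  69.3]
```

Request:
step_arm(
  moves=[
    [[0,0,0],[0,0,-0.06],10],
    [[0,0,0],[0,0,-0.06],10],
  ],
)

```text
clock: 14.03
tcp_pos: [0.5708, -0.0285, 0.0693]
orientation: [0.0, 0.789, -0.614, -0.001]
wrist_force: [-2.8, 5.0, 4.8]
finger_gap: 0.0136
grip_force: 45.7
```

```bash
python3 st.py
```

```text
t 14.03 x 284.20 Mz 0.018 tau6 -0.481 F [-2.8  5.   4.8] gap 13.6 p [570.8 -28.5  69.3]
```

Request:
step_arm(
  moves=[
    [[0,0,0],[0,0,-0.06],10],
    [[0,0,0],[0,0,-0.06],10],
  ],
)

```text
clock: 14.2
tcp_pos: [0.5707, -0.0285, 0.0693]
orientation: [0.0, 0.807, -0.59, -0.001]
wrist_force: [-2.9, 4.7, 4.5]
finger_gap: 0.0127
grip_force: 45.8
```

```bash
python3 st.py
```

```text
t 14.20 x 287.62 Mz 0.061 tau6 -0.460 F [-2.9  4.7  4.5] gap 12.7 p [570.7 -28.5  69.3]
```

Request:
step_arm(
  moves=[
    [[0,0,0],[0,0,-0.06],10],
    [[0,0,0],[0,0,-0.06],10],
  ],
)

```text
clock: 14.37
tcp_pos: [0.5706, -0.0285, 0.0693]
orientation: [0.0, 0.824, -0.566, -0.001]
wrist_force: [-3.0, 5.2, 5.0]
finger_gap: 0.0134
grip_force: 45.9
```

```bash
python3 st.py
```

```text
t 14.37 x 291.06 Mz -0.170 tau6 -0.630 F [-3.   5.2  5. ] gap 13.4 p [570.6 -28.5  69.3]
```

Request:
step_arm(
  moves=[
    [[0,0,0],[0,0,-0.05],10],
    [[0,0,0],[0,0,-0.05],10],
  ],
)

```text
clock: 14.53
tcp_pos: [0.5705, -0.0286, 0.0693]
orientation: [0.0, 0.838, -0.545, -0.001]
wrist_force: [-2.9, 4.5, 6.5]
finger_gap: 0.013
grip_force: 45.8
```

```bash
python3 st.py
```

```text
t 14.53 x 293.93 Mz 0.100 tau6 -0.259 F [-2.9  4.5  6.5] gap 13.0 p [570.5 -28.6  69.3]
```

Request:
step_arm(
  moves=[
    [[0,0,0],[0,0,-0.05],10],
    [[0,0,0],[0,0,-0.05],10],
  ],
)

```text
clock: 14.7
tcp_pos: [0.5705, -0.0286, 0.0693]
orientation: [0.001, 0.852, -0.524, -0.001]
wrist_force: [-2.8, 4.1, 5.3]
finger_gap: 0.0133
grip_force: 45.8
```

```bash
python3 st.py
```

```text
t 14.70 x 296.79 Mz 0.209 tau6 -0.215 F [-2.8  4.1  5.3] gap 13.3 p [570.5 -28.6  69.3]
```

Request:
step_arm(
  moves=[
    [[0,0,0],[0,0,-0.05],10],
    [[0,0,0],[0,0,-0.05],10],
  ],
)

```text
clock: 14.87
tcp_pos: [0.5704, -0.0286, 0.0693]
orientation: [0.001, 0.865, -0.503, -0.001]
wrist_force: [-1.6, 4.2, 6.1]
finger_gap: 0.013
grip_force: 45.9
```

```bash
python3 st.py
```

```text
t 14.87 x 299.65 Mz 0.142 tau6 -0.271 F [-1.6  4.2  6.1] gap 13.0 p [570.4 -28.6  69.3]
```

Request:
step_arm(
  moves=[
    [[0,0,0],[0,0,-0.04],10],
    [[0,0,0],[0,0,-0.04],10],
  ],
)

```text
clock: 15.03
tcp_pos: [0.5703, -0.0286, 0.0693]
orientation: [0.001, 0.874, -0.485, -0.001]
wrist_force: [-4.7, 3.8, 6.2]
finger_gap: 0.0134
grip_force: 45.9
```

```bash
python3 st.py
```

```text
t 15.03 x 301.91 Mz 0.103 tau6 -0.249 F [-4.7  3.8  6.2] gap 13.4 p [570.3 -28.6  69.3]
```

Request:
step_arm(
  moves=[
    [[0,0,0],[0,0,-0.04],10],
    [[0,0,0],[0,0,-0.04],10],
  ],
)

```text
clock: 15.2
tcp_pos: [0.5703, -0.0287, 0.0693]
orientation: [0.001, 0.884, -0.468, -0.001]
wrist_force: [-4.9, 4.0, 6.1]
finger_gap: 0.0131
grip_force: 45.9
```

```bash
python3 st.py
```

```text
t 15.20 x 304.20 Mz 0.021 tau6 -0.317 F [-4.9  4.   6.1] gap 13.1 p [570.3 -28.7  69.3]
```

Request:
step_arm(
  moves=[
    [[0,0,0],[0,0,-0.04],10],
    [[0,0,0],[0,0,-0.04],10],
  ],
)

```text
clock: 15.37
tcp_pos: [0.5702, -0.0287, 0.0693]
orientation: [0.001, 0.893, -0.45, -0.001]
wrist_force: [-3.9, 3.0, 6.7]
finger_gap: 0.0134
grip_force: 45.9
```

```bash
python3 st.py
```

```text
t 15.37 x 306.48 Mz 0.015 tau6 -0.317 F [-3.9  3.   6.7] gap 13.4 p [570.2 -28.7  69.3]
```

Five clicks are counted and the torque is flat, at 119.5° from notch 0 against about 118.6° expected. Releasing and lifting.

Request:
step_arm(
  moves=[
    [[0,0,0],[0,0,0],20],
    [[0,0,0],[0,0,0],30],
    [[0,0,0],[0,0,0],36],
    [[0,0,0],[0,0,0],36],
    [[0,0,0],[0,0,0],36],
    [[0,0,0],[0,0,0],36],
    [[0,0,0],[0,0,0],36],
  ],
  grip_force=20,
)

```text
clock: 15.95
tcp_pos: [0.5718, -0.029, 0.0692]
orientation: [0.0, 0.894, -0.449, 0.0]
wrist_force: [-0.3, -0.0, -0.4]
finger_gap: 0.0361
grip_force: 0.0
```

Request:
step_arm(
  moves=[
    [[0,0,-20],[0,0,0],36],
    [[0,0,-50],[0,0,0],36],
    [[0,0,-90],[0,0,0],36],
    [[0,0,-130],[0,0,0],36],
    [[0,0,-150],[0,0,0],36],
    [[0,0,-150],[0,0,0],36],
  ],
)

```text
clock: 16.45
tcp_pos: [0.5748, -0.0294, 0.2254]
orientation: [-0.001, 0.894, -0.449, 0.005]
wrist_force: [-0.0, 0.1, -0.3]
finger_gap: 0.0358
grip_force: 0.0
```

```bash
python3 - <<'E'
from h import *
im,p=grab("wrist"); cv2.imwrite("pics/w3.png",im[:,:,::-1])
u=proj(p,[[.5705,-.030,.094],[.5434,.1326,.125]]); print("pred knob, ball-over?",u); u=u[0]
h=cv2.cvtColor(im,cv2.COLOR_RGB2HSV).astype(int); yy,xx=np.mgrid[:420,:560]
near=np.hypot(xx-u[0],yy-u[1])<40
red=near&((h[...,0]<8)|(h[...,0]>172))&(h[...,1]>130)&(h[...,2]>60)
pin=np.array([xx[red].mean(),yy[red].mean()]); print("pin",pin,red.sum(),plane(p,[pin],.094))
w=(near&(h[...,1]<70)&(h[...,2]>100)).astype(np.uint8); K,l,s,c=cv2.connectedComponentsWithStats(w)
pw=plane(p,[pin],.094)[0,:2]
for i in range(1,K):
    if s[i,4]<20: continue
    W=plane(p,np.c_[xx[l==i],yy[l==i]],.094)[:,:2]; v=W.mean(0)-pw
    print(s[i],c[i].round(1),"dir",np.degrees(np.arctan2(v[1],v[0]))%360,"d",np.linalg.norm(v))
E
python3 st.py
```

```text
pred knob, ball-over? [[283.16390119 199.03080363]
 [201.3747604  360.12350169]]
pin [283.06451613 200.41935484] 31 [[ 0.56981677 -0.02894792  0.094     ]]
[ 244  160   80   80 3038] [283.5 204.6] dir 131.4553095341984 d 0.004170457194272746
[281 176   5  21 103] [283.  186.2] dir 307.1810355060056 d 0.012645503281065989
t 16.50 x 306.68 Mz 0.003 tau6 -0.000 F [-0.5  0.8  0.3] gap 35.9 p [573.7 -29.2 222.5]
```

View pics/w3.png

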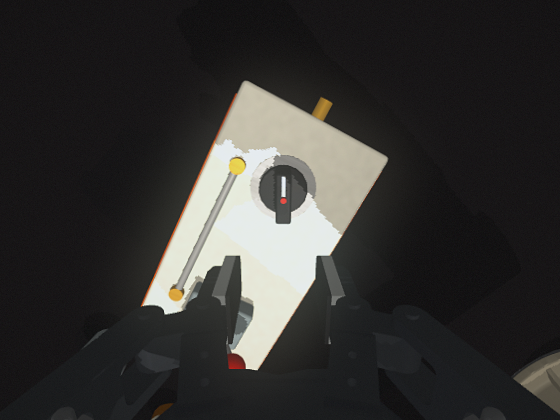

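The knob's mark is in line with the gripper at 307°, about 120° from closed, so it rests in notch 5. Now the lever.

```bash
python3 -c "
from h import *
goto([.5155,.1235,.20],279.4)
P={n:imaging.camera_params(n) for n in('scene','side')}
print(plane(P['scene'],[[374,177],[390,207]],0),plane(P['side'],[[186,352],[160,302]],0))"
```

```text
shift mm [-157.3  -44.5   21.9] rotvec [-0.0052 -0.0038  0.4762] xang now -53.32
[[4.91058046e-01 3.66200529e-01 0.00000000e+00]
 [6.24182867e-01 3.04270197e-01 1.11022302e-16]] [[0.47660322 0.37710178 0.        ]
 [0.61601439 0.30988489 0.        ]]
```

Request:
step_arm(
  moves=[
    [[-40,-11,20],[0,0,0.12],60],
    [[-80,-22,20],[0,0,0.24],60],
    [[-120,-34,20],[0,0,0.36],60],
    [[-157,-44,20],[0,0,0.476],60],
    [[-157,-44,20],[0,0,0.476],60],
    [[-157,-44,20],[0,0,0.476],60],
  ],
)

```text
clock: 17.0
tcp_pos: [0.5112, 0.1255, 0.1978]
orientation: [0.001, 0.764, -0.645, -0.001]
wrist_force: [0.7, -1.1, -1.0]
finger_gap: 0.06
grip_force: 0.0
```

```bash
python3 -c "
from h import *
goto([.5155,.1235,.108],279.4)"
```

```text
shift mm [ 2.7 -4.2 89.8] rotvec [0.0029 0.0002 0.0053] xang now -80.3
```

Request:
step_arm(
  moves=[
    [[2,-3,10],[0,0,0],60],
    [[2,-3,30],[0,0,0],60],
    [[2,-3,55],[0,0,0],60],
    [[2,-3,75],[0,0,0],60],
    [[2,-3,89],[0,0,0],50],
    [[2,-3,89],[0,0,0],45],
    [[2,-3,89],[0,0,0],45],
  ],
)

```text
clock: 17.58
tcp_pos: [0.5162, 0.1202, 0.1087]
orientation: [0.001, 0.762, -0.647, -0.001]
wrist_force: [-0.8, 0.4, 0.3]
finger_gap: 0.0453
grip_force: 0.0
```

Request:
step_arm(
  moves=[
    [[0,-8,0],[0,0,0],45],
    [[0,-16,0],[0,0,0],45],
    [[0,-24,0],[0,0,0],45],
    [[0,-32,0],[0,0,0],45],
    [[0,-40,0],[0,0,0],45],
    [[0,-48,0],[0,0,0],45],
    [[0,-56,0],[0,0,0],45],
    [[0,-56,0],[0,0,0],45],
  ],
)

```text
clock: 18.25
tcp_pos: [0.574, 0.1314, 0.1102]
orientation: [-0.001, 0.763, -0.647, 0.001]
wrist_force: [0.2, 0.1, -0.3]
finger_gap: 0.0451
grip_force: 0.0
```

Request:
step_arm(
  moves=[
    [[0,-4,0],[0,0,0],45],
    [[0,-8,0],[0,0,0],45],
    [[0,-11,0],[0,0,0],45],
    [[0,-11,0],[0,0,0],45],
  ],
)

```text
clock: 18.58
tcp_pos: [0.5829, 0.1329, 0.11]
orientation: [0.0, 0.763, -0.647, -0.0]
wrist_force: [-0.5, 0.4, 0.3]
finger_gap: 0.0453
grip_force: 0.1
```

```bash
python3 st.py
python3 - <<'E'
from h import *
im,p=grab("scene"); cv2.imwrite("pics/s2.png",cv2.resize(im[140:270,220:400,::-1],None,fx=4,fy=4))
goto([.572+.0094,.133+.0015,.108],279.4)
E
```

```text
t 18.58 x 279.42 Mz 0.011 tau6 0.003 F [-0.5  0.4  0.3] gap 45.3 p [582.9 132.9 110. ]
shift mm [-1.8  1.2  2.2] rotvec [-0.0002 -0.      0.0003] xang now -80.58
```

View pics/s2.png

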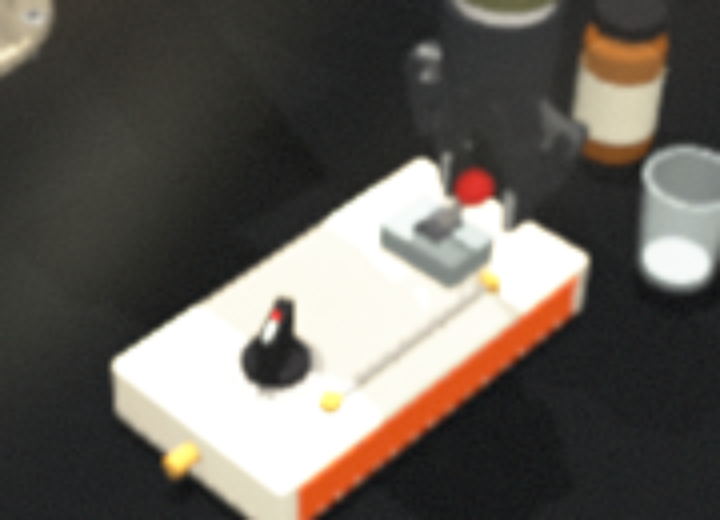

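The lever has swung over, with the ball at scene pixel (339,186), and the knob is unchanged. I'll push a little further to reach its end stop, then withdraw upward.

Request:
step_arm(
  moves=[
    [[0,-2,0],[0,0,0],45],
    [[0,-3,0],[0,0,0],45],
    [[0,-3,0],[0,0,0],45],
  ],
)

```text
clock: 18.88
tcp_pos: [0.5834, 0.133, 0.11]
orientation: [0.002, 0.763, -0.647, -0.001]
wrist_force: [-5.6, -1.8, 2.1]
finger_gap: 0.0451
grip_force: 3.1
```

Request:
step_arm(
  moves=[
    [[0,5,0],[0,0,0],52],
    [[0,5,0],[0,0,0],52],
    [[0,5,-30],[0,0,0],52],
    [[0,5,-70],[0,0,0],52],
    [[0,5,-110],[0,0,0],52],
    [[0,5,-130],[0,0,0],52],
    [[0,5,-130],[0,0,0],52],
  ],
)

```text
clock: 19.47
tcp_pos: [0.584, 0.1329, 0.247]
orientation: [-0.004, 0.763, -0.647, 0.004]
wrist_force: [0.5, -0.1, 0.4]
finger_gap: 0.0518
grip_force: 0.0
```

```bash
python3 st.py
python3 - <<'E'
from h import *
C={}
for n in("scene","side"):
    im,p=grab(n); h=cv2.cvtColor(im,cv2.COLOR_RGB2HSV)
    m=(((h[...,0]<6)|(h[...,0]>174))&(h[...,1]>150)&(h[...,2]>70)).astype(np.uint8)
    k,l,s,c=cv2.connectedComponentsWithStats(m)
    b=[c[i] for i in range(1,k) if 30<s[i,4]<150]; print(n,b); C[n]=(p,b[0] if b else None)
X,e=tri(*C["scene"],*C["side"]); print(X,e)
d=X[:2]-[.5155,.1235]; print("travel along block x mm",1e3*(d@[.987,.163]),"expect 58")
E
```

```text
t 19.47 x 279.42 Mz -0.002 tau6 -0.000 F [ 0.5 -0.1  0.4] gap 51.8 p [584.  132.9 247. ]
scene [array([338.65217391, 185.86956522])]
side [array([218.16483516, 227.01098901])]
[0.57290202 0.13350106 0.12833817] 0.0004320272355698578
travel along block x mm 58.285970596225965 expect 58
```

The lever met its end stop, and the ball has travelled 58 mm as expected. The arm is clear, so I'm handing in.

```bash
python3 -c "
from workcell import env
print(env.hand_in())"
```

```text
the job is handed in; nothing more can be done
None
```

The job is handed in, though the hand-in returned no verdict: I closed the knob into its soft stop at about 0.31 N m, opened it five clicks (about 120° from closed), swung the lever fully over to its end stop, and kept the arm well clear of the jar, beaker and crucible.

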